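# Size a forming ring on the stepped mandrel and lay it on the matching mat

### The job

Take the forming ring marked by the red tag out from the rack and slide it gently down the upright sizing mandrel until it stops; let go, so that it rests there by itself, and see which coloured step it has stopped round. Then lift it off and lay it flat on the middle of the mat of that colour. Do not drop the ring, and leave the other two rings, the stamp and the jar where they are.

Things in the scene. Friction and masses are not known exactly. Their poses are not given: they have to be found in the camera images.
- rack: Low yellow shelf unit, fixed, 400 mm wide (its y), 110 mm high, at x = 68 to 165 mm of its frame. The rings lie on the table at its x = 0, y = -125, 0, 125 mm, their handles along its +x, tucked into the 40 mm high gap below it: only the round bodies are in reach. Draw a ring 75 mm or more along the rack's -x before lifting it. Origin: on the table, mid-row.
- tag_red: Red disc, 44 mm across, 8 mm thick, fixed on top of the rack, 100 mm along the rack's +x from the ring that is to be sized; grey discs mark the other two. Origin at the middle of its underside.
- ring_a_center (a point): One of three look-alike forming rings: white plastic, outside 66 mm, 30 mm tall, 120 g, bore 58, 44 or 30 mm (not told which). A level black handle, 12 x 12 mm, runs along its +x out to 135 mm from the axis, its centre line 20 mm above the underside. This point: on the axis, 15 mm above the underside; z up.
- ring_b_center (a point): One of three look-alike forming rings: white plastic, outside 66 mm, 30 mm tall, 120 g, bore 58, 44 or 30 mm (not told which). A level black handle, 12 x 12 mm, runs along its +x out to 135 mm from the axis, its centre line 20 mm above the underside. This point: on the axis, 15 mm above the underside; z up.
- ring_c_center (a point): One of three look-alike forming rings: white plastic, outside 66 mm, 30 mm tall, 120 g, bore 58, 44 or 30 mm (not told which). A level black handle, 12 x 12 mm, runs along its +x out to 135 mm from the axis, its centre line 20 mm above the underside. This point: on the axis, 15 mm above the underside; z up.
- mandrel: Upright steel sizing mandrel, fixed, 230 mm tall, foot 110 mm across, 12 mm high. Three coloured steps, each 42 mm tall, tapering 4 to 6 mm in diameter, with a flat ledge at the foot: a ring that fits stops there level, some colour showing above it. Origin on its axis at the table.
- mandrel_tip (a point): Top of the mandrel, on its axis, 230 mm above the table: a thin point, 10 mm across here, 20 mm at 176 mm height where the blue step begins. So tall that a gripper round a ring's body would hit it; one that holds the handle stays clear.
- step_green (a point): On the mandrel's axis at the ledge of the green step, 50 mm above the table; the step is 54 mm across at its foot, the ledge 66 mm. It stops the ring of 58 mm bore, whose centre then is 15 mm above this point. z up.
- step_yellow (a point): On the mandrel's axis at the ledge of the yellow step, 92 mm above the table; the step is 40 mm across at its foot, the ledge 50 mm. It stops the ring of 44 mm bore, whose centre then is 15 mm above this point. z up.
- step_blue (a point): On the mandrel's axis at the ledge of the blue step, 134 mm above the table; the step is 26 mm across at its foot, the ledge 36 mm. It stops the ring of 30 mm bore, whose centre then is 15 mm above this point. z up.
- mat_green: Green square mat, 100 mm by 100 mm, 6 mm thick, fixed on the table; origin at the middle of its underside.
- mat_yellow: Yellow square mat, 100 mm by 100 mm, 6 mm thick, fixed on the table; origin at the middle of its underside.
- mat_blue: Blue square mat, 100 mm by 100 mm, 6 mm thick, fixed on the table; origin at the middle of its underside.
- stamp: Black hand stamp with a red top, 60 by 50 mm, 135 mm tall, loose, beyond the mandrel; origin under its middle. To be left alone.
- jar: Glass jar with a red cap, 64 mm across, 100 mm tall, loose, left of the work; origin under its middle. To be left alone.
Not all that is in view belongs to the job. What is shaped like the part that bears ring_b_center but green is not meant.

How it is judged:
On the way:
1. the ring at the red tag rests level on its step of the mandrel, let go, the other two rings untouched (((horizontal distance between ring_a_center and step_yellow below 0.005 m and z of ring_a_center in the frame of step_yellow between 0.011 and 0.019 m and angle between ring_a_center's own z axis and vertical below 0.08 rad and linear speed of ring_a below 0.03 m/s and contact force between each of the arm, the fingers and ring_a below 0.1 N and distance of each of ring_b_center, ring_c_center from where it was at the start of the episode below 0.02 m and horizontal distance between each of ring_b_center, ring_c_center and tag_red above 0.13 m) or (horizontal distance between ring_b_center and step_green below 0.005 m and z of ring_b_center in the frame of step_green between 0.011 and 0.019 m and angle between ring_b_center's own z axis and vertical below 0.08 rad and linear speed of ring_b below 0.03 m/s and contact force between each of the arm, the fingers and ring_b below 0.1 N and distance of each of ring_a_center, ring_c_center from where it was at the start of the episode below 0.02 m and horizontal distance between each of ring_a_center, ring_c_center and tag_red above 0.13 m) or (horizontal distance between ring_c_center and step_blue below 0.005 m and z of ring_c_center in the frame of step_blue between 0.011 and 0.019 m and angle between ring_c_center's own z axis and vertical below 0.08 rad and linear speed of ring_c below 0.03 m/s and contact force between each of the arm, the fingers and ring_c below 0.1 N and distance of each of ring_a_center, ring_b_center from where it was at the start of the episode below 0.02 m and horizontal distance between each of ring_a_center, ring_b_center and tag_red above 0.13 m))), for 0.3 s.
At the end, for the whole second after the job is handed in: The ring that was at the red tag lies flat (within 0.08 rad) and still on the mat of the colour of its step, its axis within 25 mm of the mat's middle, released; the other two rings are within 20 mm of where they were (((horizontal distance between ring_a_center and mat_yellow below 0.025 m and height (world z) of ring_a_center between 0.017 and 0.025 m and angle between ring_a_center's own z axis and vertical below 0.08 rad and linear speed of ring_a below 0.03 m/s and contact force between the fingers and ring_a below 0.1 N and distance of each of ring_b_center, ring_c_center from where it was at the start of the episode below 0.02 m and horizontal distance between each of ring_b_center, ring_c_center and tag_red above 0.13 m) or (horizontal distance between ring_b_center and mat_green below 0.025 m and height (world z) of ring_b_center between 0.017 and 0.025 m and angle between ring_b_center's own z axis and vertical below 0.08 rad and linear speed of ring_b below 0.03 m/s and contact force between the fingers and ring_b below 0.1 N and distance of each of ring_a_center, ring_c_center from where it was at the start of the episode below 0.02 m and horizontal distance between each of ring_a_center, ring_c_center and tag_red above 0.13 m) or (horizontal distance between ring_c_center and mat_blue below 0.025 m and height (world z) of ring_c_center between 0.017 and 0.025 m and angle between ring_c_center's own z axis and vertical below 0.08 rad and linear speed of ring_c below 0.03 m/s and contact force between the fingers and ring_c below 0.1 N and distance of each of ring_a_center, ring_b_center from where it was at the start of the episode below 0.02 m and horizontal distance between each of ring_a_center, ring_b_center and tag_red above 0.13 m))); the robot touches nothing.
It fails at once if the stamp is moved by more than 30 mm (distance of stamp from where it was at the start of the episode above 0.03 m).
It fails at once if the jar is moved by more than 30 mm (distance of jar from where it was at the start of the episode above 0.03 m).
It fails at once if a ring is pressed on the mandrel with more than 40 N (contact force between any of ring_a, ring_b, ring_c and mandrel above 40 N).
It fails at once if a ring is dropped or flung (let go and faster than 0.5 m/s, a fall of about 13 mm) ((contact force between the fingers and ring_a below 0.05 N and linear speed of ring_a above 0.5 m/s) or (contact force between the fingers and ring_b below 0.05 N and linear speed of ring_b above 0.5 m/s) or (contact force between the fingers and ring_c below 0.05 N and linear speed of ring_c above 0.5 m/s)).
It also fails if it takes over 67 s, if anything falls off the work surface, if the arm or the gripper's body presses on something with over 40 N, if the wrist force passes 120 N, or if a joint passes its speed limit or range.

### The arm

A 6-joint arm with a two-finger parallel gripper is mounted at the origin on the work surface. World frame = base frame: x ahead of the robot, y to its left, z up, the work surface at z = 0. Lengths are in m, angles in rad, forces in N, time in s.
With the tool pointing down it reaches from about 0.375 to 0.9 m from the base axis. Payload 3.1 kg.
Tool frame: the origin (TCP) lies midway between the tips of the shut fingers; the grasp point (between the pads) lies 19 mm behind it; x points along the fingers, y is the direction in which the jaws open and shut, and the axes are right-handed (so a half turn about x gives the same grasp; the last joint's range is limited). The gripper opens to 87 mm and grips with 3 to 60 N. Pads are 19 mm wide; open, the fingers measure 117 mm over their backs; the gripper's body (75 mm by 190 mm) begins 51 mm behind the grasp point.
Start: joints at [-0.178, 0.527, 1.433, -0, 1.181, -0.178], TCP at [0.625, 0, 0.223] pointing down, gripper open.
Joint ranges: [-3.08, 3.08], [-0.75, 2.2], [0.22, 2.44], [-1.43, 4.57], [0, 2.65], [-2.85, 2.85]. Speed limits (rad/s): [2.79, 2.79, 3.14, 3.14, 3.14, 3.14].

### API

Orientations are given as a unit quaternion [x, y, z, w].
In Python, from rig import get_obs, imaging, robot gives the robot as it stands.
- The arm moves only by the shell command python3 -m inch 'ROWS' [FORCE]. ROWS is JSON, a list of rows, each a list of 3 entries, a list of its own where there are three numbers: the finger opening in mm, from 0 to 87, then the shift along the tool's x, y, z in mm, then the turn, a rotation vector about the tool's x, y, z in degrees. In form: [[grip, [dx, dy, dz], [wx, wy, wz]], ...]. A call has 1 to 12 rows; each row shifts and turns the pose as measured when the row begins, along the tool's axes as they then stand; what a row does not reach is not made up. A row lasts 1/8 s, in which the tool goes at most 62.5 mm and 10.7 degrees, less where a joint would pass 70% of its speed; a pose out of reach is approached as far as the arm can. A call with a gripper value outside its range is refused whole. The fingers move at their own pace and stop on an object; FORCE is the grip in N (left out, the last holds). Time passes only in rows, so rows that do not move let the fingers close. It gives the time, the measured TCP pose, the force and the opening at its end, in the units of the state.
- get_obs(): the state, without advancing time (a new reading comes with each control period).
- imaging.camera(name): name is "scene" or "side" or "wrist"; returns the picture (400x640x3 uint8, red, green, blue); there is no depth.
- imaging.camera_params(name): a dict with "camera_matrix" (3x3 intrinsics, pixels), "xyz" and "rotation" of the camera in the world. Camera axes: x right, y down, z forward; pixel columns grow to the right and rows downward; lengths in m; the calibration is good to about 2 mm. The wrist camera is an equidistant fisheye: a pixel r from the principal point sees the ray r / f radians off the axis. A picture is of the moment at which its call begins: read the wrist's pose just before it. camera_params takes no time and is no camera call; for the wrist camera it gives the pose at the moment of the call.
- robot.hand_in(): hands the job in, once; it reports no verdict.
Trained networks look in the newest picture that a camera, given by its name, has taken for a name from the list of things; names that differ only in an ending like _2 or _b are one class to them, and where a whole thing is asked for, a point or a joint stands for the part that bears it (a point fixed in the world has none). Each returns a list of dicts, best first, with "confidence" (0 to 1); they miss things now and then, are a little off and sometimes report something else, mostly with a low value. They report only what shows in the picture. A call takes as long as a camera call. They do not tell look-alikes from the thing itself.
- imaging.cut_out(camera, target): "pixels" (400x640 bool, what is visible of it) and "box" ([centre column, centre row, width, height] in pixels, round what is visible of it).
- imaging.tip_of(camera, target): "pixel" ([column, row] in pixels: a listed point, or the origin of a listed thing).
The state is a dict: "time": time; "q": joint angles; "joint_velocities": joint speeds; "joint_torque": joint torques, N m; "position": TCP position; "tool_rot": TCP orientation; "ft_force": force on the tool from outside, world axes, zero at the start; "moment": the same for the moment, N m; "grip_width": finger opening in m.
Only numpy, scipy, OpenCV 4.12 (cv2) and the standard library are available. Lean on these libraries where they do the work, as an engineer would, in place of code of your own. Each camera call takes 0.05 s, during which the arm holds its last target. There are 200 camera calls.

## Working session

There is one attempt and no reset: what is moved stays moved. The work goes in short steps, Python scripts to look and compute and a shell command to move; the robot and the scene stay as the last step left them, time stands still between calls to the robot, and variables do not carry over. Pictures are saved under pics/ and viewed, about 8 in all and at most 12, crops included, and the job is handed in when it is done.

```bash
ls; mkdir -p pics
cat > h.py <<'E'
import numpy as np,cv2
from rig import get_obs,imaging,robot
from scipy.spatial.transform import Rotation as R
def ray(cam,px,p=None):
    p=p or imaging.camera_params(cam); K=np.array(p["camera_matrix"]); o=np.array(p["xyz"]); Rm=np.array(p["rotation"])
    if Rm.shape!=(3,3): Rm=R.from_quat(Rm).as_matrix()
    u=(px[0]-K[0,2])/K[0,0]; v=(px[1]-K[1,2])/K[1,1]
    if cam=="wrist":
        t=np.hypot(u,v); d=np.array([np.sin(t)*u/max(t,1e-9),np.sin(t)*v/max(t,1e-9),np.cos(t)])
    else: d=np.array([u,v,1.])
    return o,Rm@d
def atz(cam,px,z,p=None):
    o,d=ray(cam,px,p); return o+d*(z-o[2])/d[2]
def tri(rays):
    A=0;b=0
    for o,d in rays:
        d=d/np.linalg.norm(d); P=np.eye(3)-np.outer(d,d); A=A+P;b=b+P@o
    return np.linalg.solve(A,b)
def snap(cam,name):
    im=imaging.camera(cam); cv2.imwrite(f"pics/{name}.png",im[:,:,::-1]); return im
E
python3 - <<'E'
from h import *
np.set_printoptions(precision=4,suppress=True)
Z=dict(tag_red=.11,ring_a_center=.015,mandrel=0,mandrel_tip=.23,step_green=.05,step_blue=.134,step_yellow=.092,mat_green=0,mat_yellow=0,mat_blue=0,stamp=0,jar=0,rack=0)
for c in ("scene","side"):
    snap(c,c+"0")
    for n,z in Z.items():
        for d in imaging.tip_of(c,n)[:4]:
            print(c,n,round(d["confidence"],2),np.round(d["pixel"],1),atz(c,d["pixel"],z)[:2])
im=np.hstack([cv2.imread("pics/scene0.png"),cv2.imread("pics/side0.png")])
print(get_obs())
E
```

```text
pics
scene tag_red 0.55 [381.3 314.7] [0.7044 0.2528]
scene ring_a_center 0.92 [424.5 293.1] [0.563 0.329]
scene mandrel 0.79 [264.  247.2] [ 0.6074 -0.1132]
scene mandrel_tip 0.8 [247.3 197.3] [ 0.6158 -0.1261]
scene step_green 0.91 [257.9 233.2] [ 0.6    -0.1301]
scene step_blue 0.57 [255. 216.] [ 0.6011 -0.1269]
scene step_yellow 0.55 [257.  226.5] [ 0.6045 -0.1248]
scene step_yellow 0.46 [426.8 295.1] [0.6066 0.3325]
scene mat_green 0.77 [252.8 190.1] [ 0.4451 -0.2422]
scene mat_green 0.25 [250.8 195. ] [ 0.464  -0.2382]
scene mat_yellow 0.64 [213.7 178.3] [ 0.4551 -0.3759]
scene mat_blue 0.91 [200.7 213.1] [ 0.5833 -0.3377]
scene stamp 0.96 [224.4 283.3] [ 0.7467 -0.154 ]
scene jar 0.95 [484.7 240.3] [0.3304 0.4362]
scene rack 0.62 [373.9 293. ] [0.6092 0.211 ]
scene rack 0.32 [255.2 218.3] [ 0.5329 -0.1837]
side tag_red 0.52 [326.7 139.2] [0.7144 0.262 ]
side ring_a_center 0.9 [282.7 166.3] [0.5772 0.3371]
side mandrel 0.55 [385.5 246.5] [ 0.6088 -0.1264]
side mandrel 0.47 [207.9 186.6] [0.3341 0.4349]
side mandrel_tip 0.98 [396.3 191.2] [ 0.6165 -0.1198]
side step_green 0.78 [
[... 201 characters left out ...]
low 0.66 [416.8 335.2] [ 0.4686 -0.3664]
side mat_blue 0.82 [436.3 303.5] [ 0.5758 -0.3431]
side mat_blue 0.41 [384.6 247.1] [ 0.6052 -0.1261]
side stamp 0.64 [420.3 229.5] [ 0.7373 -0.1524]
side jar 0.89 [208.9 185.1] [0.3402 0.4389]
{'time': 1.4, 'q': array([-0.1785,  0.5275,  1.4327, -0.    ,  1.1814, -0.1785]), 'joint_velocities': array([ 0.0003,  0.0015,  0.    ,  0.001 , -0.0006, -0.    ]), 'joint_torque': array([  0.0009, -44.0008, -17.698 ,   0.0635,   0.0504,  -0.    ]), 'position': array([0.625 , 0.    , 0.2225]), 'tool_rot': array([ 0.5,  0.5, -0.5,  0.5]), 'ft_force': array([0.5888, 0.5066, 0.4254]), 'moment': array([ 0.028 , -0.0109, -0.0304]), 'grip_width': 0.08681918771591236}
```

```bash
python3 -c "
import cv2,numpy as np
a=cv2.imread('pics/scene0.png')[130:380,150:550];b=cv2.imread('pics/side0.png')[100:350,150:550]
cv2.imwrite('pics/v1.png',np.vstack([cv2.resize(a,(800,500))[:,:]])); cv2.imwrite('pics/v2.png',cv2.resize(b,(800,500)))"
```

```text
(no output)
```

View pics/v1.png

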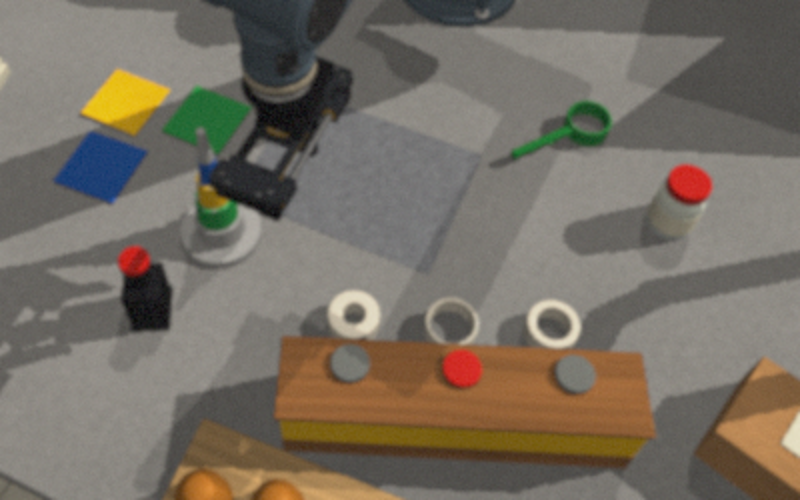

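View pics/v2.png

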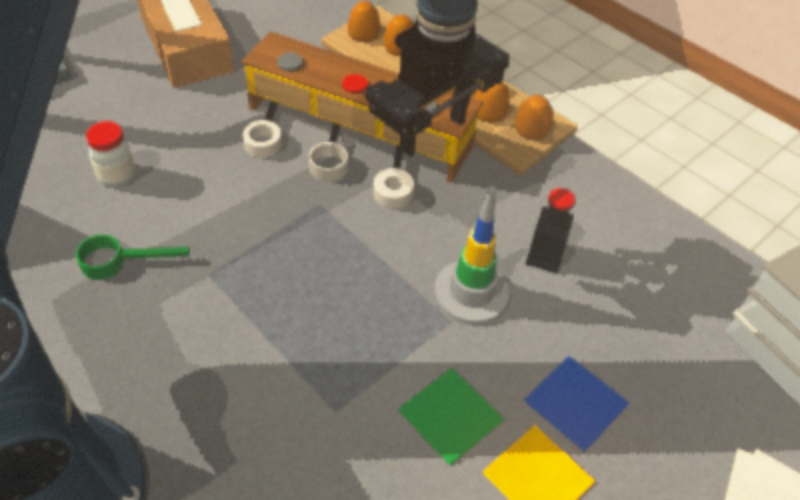

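The red tag marks the middle ring: scene px ≈(376,291), side px ≈(314,180). It has the thinnest wall, so probably the 58 mm bore. The green ladle-like thing is the decoy.

```bash
cat >> h.py <<'E'
def tool():
    s=get_obs(); return s["position"],R.from_quat(s["tool_rot"]).as_matrix()
def shift(dw): # world mm -> tool mm
    return tool()[1].T@np.array(dw)
E
python3 - <<'E'
from h import *
np.set_printoptions(precision=4,suppress=True)
for c in ("scene","side"):
    im=snap(c,c+"1")
    for n in ("ring_a_center",):
        for f in (imaging.cut_out,imaging.tip_of):
            for d in f(c,n):
                px=d["box"][:2] if "box" in d else d["pixel"]
                print(c,f.__name__,round(d["confidence"],2),np.round(d.get("box",px),1),atz(c,px,.015)[:2])
    # white rings by grey tags/rings: fit inside manual windows
    for w in ([(327,287),(376,291),(427,292)] if c=="scene" else [(346,194),(314,180),(281,169)]):
        print("man",c,w,atz(c,w,.03)[:2])
    hsv=cv2.cvtColor(im,cv2.COLOR_RGB2HSV)
    red=((hsv[...,0]<6)|(hsv[...,0]>174))&(hsv[...,1]>180)&(hsv[...,2]>120)
    k,l,s,ce=cv2.connectedComponentsWithStats(red.astype(np.uint8))
    for i in range(1,k):
        if s[i,4]>30: print("red",c,ce[i],s[i,4],atz(c,ce[i],.118)[:2])
E
```

```text
scene call 0.59 [427.7 291.4  29.   28.9] [0.555 0.335]
scene call 0.65 [427.3 291.6] [0.556  0.3342]
man scene (327, 287) [0.6577 0.0999]
man scene (376, 291) [0.6163 0.2162]
man scene (427, 292) [0.5655 0.3332]
red scene [494.5307 221.2816] 277 [0.351  0.4304]
red scene [216.7368 260.    ] 152 [ 0.7431 -0.1536]
red scene [380.6364 313.8322] 286 [0.7066 0.2511]
side call 0.66 [281.6 164.6  19.5  24.3] [0.5795 0.3465]
side call 0.31 [388.4 227.1  40.1  66. ] [ 0.6593 -0.0886]
side call 0.59 [280. 167.] [0.5679 0.3403]
man side (346, 194) [0.645  0.0868]
man side (314, 180) [0.6075 0.2028]
man side (281, 169) [0.5559 0.3167]
red side [327.0652 141.2609] 92 [0.7018 0.246 ]
red side [201.4128 166.9244] 172 [0.3226 0.4073]
red side [430.5663 199.0241] 83 [ 0.7592 -0.1447]
```

```bash
python3 -m inch '[[87,[0,-4,-50],[0,0,0]],[87,[0,-4,-50],[0,0,0]],[87,[0,-4,-50],[0,0,0]],[87,[0,-2,-50],[0,0,0]],[87,[0,0,0],[10,0,0]],[87,[0,0,0],[10,0,0]],[87,[0,0,0],[10,0,0]],[87,[0,0,0],[10,0,0]],[87,[0,0,0],[10,0,0]],[87,[0,0,0],[10,0,0]],[87,[0,0,0],[8,0,0]],[87,[0,0,0],[0,0,0]]]'
python3 - <<'E'
from h import *
np.set_printoptions(precision=4,suppress=True)
print(*tool()); p=imaging.camera_params("wrist"); print(p)
snap("wrist","w1")
for f in (imaging.cut_out,imaging.tip_of):
  for d in f("wrist","ring_b_center")+f("wrist","tag_red"):
    px=d["box"][:2] if "box" in d else d["pixel"]
    print(round(d["confidence"],2),np.round(d.get("box",px),1),atz("wrist",px,.015)[:2],atz("wrist",px,.11)[:2])
E
```

```text
time: 3.2
position: [0.6117, 0.2067, 0.2222]
tool_rot: [0.697, 0.122, -0.696, 0.122]
ft_force: [-0.3, 1.2, -0.2]
grip_width: 0.0867
[0.6117 0.2067 0.2222] [[ 0.0019  0.3389 -0.9408]
 [-0.     -0.9408 -0.3389]
 [-1.      0.0007 -0.0018]]
{'camera_matrix': array([[309.7069,   0.    , 317.8451],
       [  0.    , 309.7069, 197.961 ],
       [  0.    ,   0.    ,   1.    ]]), 'xyz': array([0.6794, 0.2312, 0.3844]), 'rotation': array([ 0.8105, -0.5698, -0.0776,  0.1117])}
0.88 [313.2 160.5  54.8  81.4] [0.6245 0.2168] [0.6386 0.2205]
0.85 [307.6  80.9  53.2  50.6] [0.7122 0.2552] [0.7038 0.249 ]
0.76 [307.6  81. ] [0.7122 0.2551] [0.7038 0.2489]
```

View pics/w1.png

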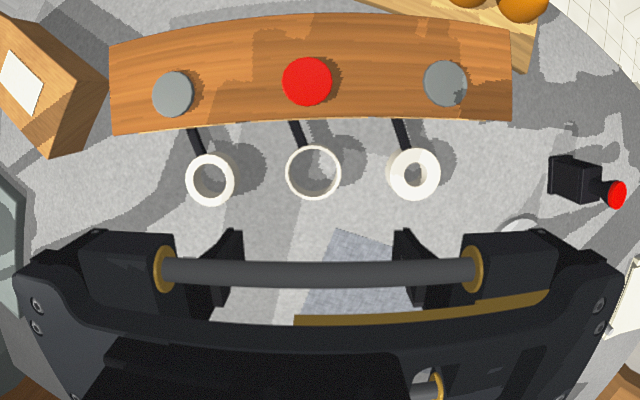

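The wrist view shows the three rims at ≈(211,180), (314,172) and (414,174). The tag at (308,81) lies in line with the middle ring.

Run:
```python
from h import *
np.set_printoptions(precision=4,suppress=True)
im=cv2.imread("pics/w1.png"); hsv=cv2.cvtColor(im,cv2.COLOR_BGR2HSV)
m=((hsv[...,1]<40)&(hsv[...,2]>215)).astype(np.uint8)
P=[]
for c in ((211,180),(314,172),(414,174)):
    w=np.zeros_like(m); cv2.circle(w,c,34,1,-1)
    h=cv2.convexHull(cv2.findNonZero(m*w)); M=cv2.fitEllipse(h); print(M)
    # outer rim points at z=.03 -> world circle centre (least squares)
    Q=np.array([atz("wrist",p[0],.03)[:2] for p in h])
    A=np.c_[2*Q,np.ones(len(Q))]; s=np.linalg.lstsq(A,(Q**2).sum(1),rcond=None)[0]
    print("c",s[:2],"r",np.sqrt(s[2]+s[:2]@s[:2]), "ell",atz("wrist",M[0],.03)[:2]); P.append(atz("wrist",M[0],.03)[:2])
d=P[0]-P[2]; print(np.linalg.norm(d),"rack yaw",np.degrees(np.arctan2(d[1],d[0]))-90)
pos,Rm=tool(); print("to go tool mm",Rm.T@(np.array([*P[1],pos[2]])-pos)*1e3)
```

```text
((209.28814697265625, 180.1873321533203), (48.142520904541016, 52.65918731689453), 160.42611694335938)
c [0.5619 0.33  ] r 0.032493353763500696 ell [0.5627 0.3293]
((312.6155090332031, 172.59503173828125), (54.845359802246094, 56.132930755615234), 114.30518341064453)
c [0.6125 0.213 ] r 0.03273627365773818 ell [0.6131 0.2132]
((413.1147155761719, 173.82040405273438), (52.458953857421875, 54.99113464355469), 87.01446533203125)
c [0.6531 0.0981] r 0.03384559133395507 ell [0.6534 0.0994]
0.24720018881820494 rack yaw 21.5305666553552
to go tool mm [ 0.0025 -5.6168 -3.5523]
```

```bash
python3 -m inch '[[87,[0,-5,-3.5],[-1.7,0,0]],[87,[50,0,0],[0,0,0]],[87,[50,0,0],[0,0,0]],[87,[50,0,0],[0,0,0]],[87,[40,0,0],[0,0,0]],[87,[0,0,0],[0,0,0]]]'
python3 - <<'E'
from h import *
np.set_printoptions(precision=4,suppress=True)
pos,Rm=tool(); print(pos,"to go",Rm.T@(np.array([.6127,.2128,.006])-pos)*1e3)
E
```

```text
time: 4.2
position: [0.6185, 0.2158, 0.0297]
tool_rot: [0.698, 0.136, -0.69, 0.135]
ft_force: [0.1, 0.7, -0.1]
grip_width: 0.0872
[0.6185 0.2158 0.0297] to go [23.6467  0.5473  6.7551]
```

```bash
python3 -m inch '[[87,[0,0.5,6.5],[0,0,0]],[87,[23,0,0],[0,0,0]],[87,[0,0,0],[0,0,0]],[20,[0,0,0],[0,0,0]],[20,[0,0,0],[0,0,0]],[20,[0,0,0],[0,0,0]],[20,[0,0,0],[0,0,0]],[20,[0,0,0],[0,0,0]],[20,[0,0,0],[0,0,0]]]' 15
python3 - <<'E'
from h import *
np.set_printoptions(precision=4,suppress=True)
pos,Rm=tool(); print(pos,Rm)
E
```

```text
time: 5.32
position: [0.6188, 0.2143, 0.0174]
tool_rot: [0.704, 0.136, -0.684, 0.136]
ft_force: [-0.4, 0.1, 0.4]
grip_width: 0.064
[0.6188 0.2143 0.0174] [[ 0.027   0.3783 -0.9253]
 [ 0.0051 -0.9257 -0.3783]
 [-0.9996  0.0055 -0.027 ]]
```

```bash
python3 -m inch '[[20,[0,0,0],[0,0,0]]]'; python3 -c "
from h import *
o=get_obs();print(o['q'],o['joint_torque'],o['ft_force'],o['moment'],o['position'],o['grip_width'])"
```

```text
time: 5.45
position: [0.6188, 0.2143, 0.0174]
tool_rot: [0.703, 0.136, -0.684, 0.136]
ft_force: [-0.7, -0.1, 0.3]
grip_width: 0.0646
[1.62807734e-01 8.21661182e-01 1.50598165e+00 9.73416081e-04
 7.86549845e-01 1.34481151e+00] [-5.81292249e-02 -4.95476246e+01 -1.16568795e+01  4.30190214e-02
 -2.23846114e-01 -2.32776103e-03] [-0.71829048 -0.09129693  0.290202  ] [-0.01398099  0.17334965  0.01300049] [0.6188109  0.21434773 0.01737897] 0.0645874028177804
```

```bash
python3 -c "
from h import *
a=snap('side','s2')[60:260,220:420]; w=snap('wrist','w2')
im=np.hstack([cv2.resize(a,(400,400)),cv2.resize(w[:, 120:520],(400,400))])
cv2.imwrite('pics/v4.png',im[:,:,::-1])"
```

```text
(no output)
```

View pics/v4.png

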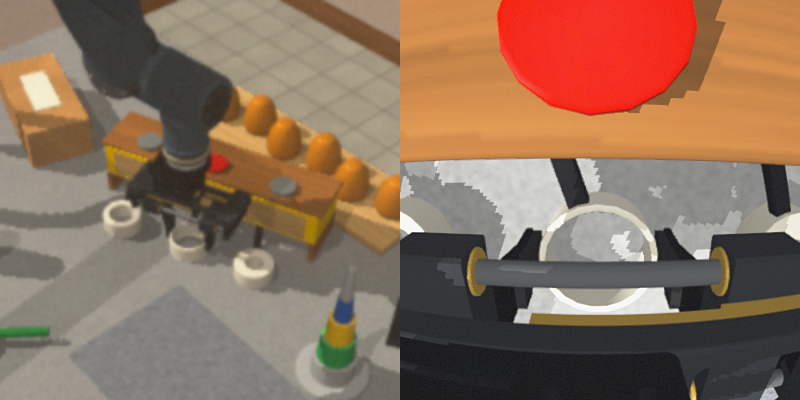

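```bash
python3 -m inch '[[20,[-0.4,0,15],[0,0,0]],[20,[-0.4,0,15],[0,0,0]],[20,[-0.4,0,15],[0,0,0]],[20,[-0.4,0,15],[0,0,0]],[20,[-0.4,0,15],[0,0,0]],[20,[-0.4,0,15],[0,0,0]],[20,[-0.4,0,15],[0,0,0]],[20,[-0.4,0,15],[0,0,0]],[20,[-0.4,0,15],[0,0,0]],[20,[-0.4,0,10],[0,0,0]],[20,[0,0,0],[0,0,0]]]' 25;python3 - <<'E'
from h import *
np.set_printoptions(precision=4,suppress=True)
pos,Rm=tool(); print(pos,Rm)
w=snap('wrist','w3'); s=snap('side','s3')
im=np.hstack([cv2.resize(s[60:260,220:420],(400,400)),cv2.resize(w[:, 120:520],(400,400))])
cv2.imwrite('pics/v5.png',im[:,:,::-1])
E
```

```text
time: 6.92
position: [0.4849, 0.1585, 0.0176]
tool_rot: [0.707, 0.136, -0.681, 0.136]
ft_force: [-0.1, -0.1, -1.1]
grip_width: 0.0637
[0.4849 0.1585 0.0176] [[ 0.0357  0.3779 -0.9252]
 [ 0.0066 -0.9258 -0.3779]
 [-0.9993  0.0073 -0.0355]]
```

View pics/v5.png

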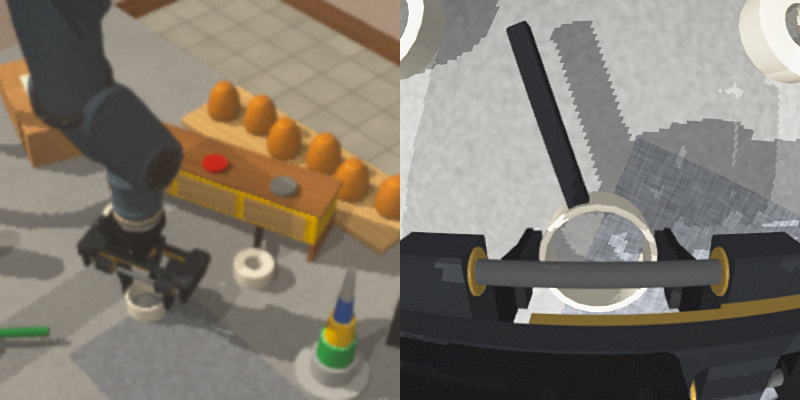

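```bash
python3 -m inch '[[87,[0,0,0],[0,0,0]],[87,[0,0,0],[0,0,0]],[87,[0,0,0],[0,0,0]],[87,[-40,0,0],[0,0,0]],[87,[-50,0,0],[0,0,0]],[87,[-30,0,0],[0,0,0]],[87,[0,0,0],[0,2,0]],[87,[0,0,0],[0,0,0]]]';python3 - <<'E'
from h import *
np.set_printoptions(precision=4,suppress=True)
pos,Rm=tool(); print(pos,Rm)
w=snap('wrist','w4')
g=w.max(2); hsv=cv2.cvtColor(w,cv2.COLOR_RGB2HSV)
for d in imaging.cut_out("wrist","ring_b_center"): print(d["confidence"],d["box"])
m=((hsv[...,1]<40)&(hsv[...,2]>215)).astype(np.uint8)
d=imaging.cut_out("wrist","ring_b_center")
cv2.imwrite('pics/v6.png',w[:,:,::-1])
E
```

```text
time: 8.02
position: [0.4843, 0.1585, 0.1416]
tool_rot: [0.721, 0.138, -0.666, 0.134]
ft_force: [0.3, 0.2, -0.6]
grip_width: 0.0867
[0.4843 0.1585 0.1416] [[ 0.0746  0.3784 -0.9226]
 [ 0.0207 -0.9256 -0.3779]
 [-0.997   0.009  -0.0769]]
0.95 [310.5, 153.6, 81.6, 171.9]
0.7 [222.3, 315.8, 20.8, 11.1]
0.62 [585.5, 194.2, 108.9, 81.2]
```

View pics/v6.png

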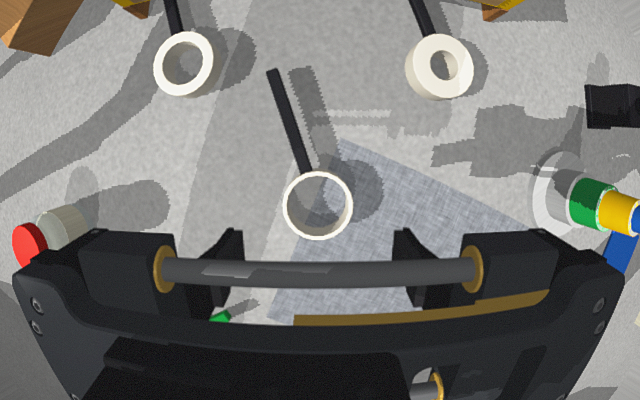

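The ring now stands free: rim at (318,205), handle from (308,170) to its tip at (274,72). My tilt correction had the wrong sign, so I'll undo it.

```bash
python3 -m inch '[[87,[0,0,0],[0,-4.4,0]],[87,[0,0,0],[0,0,0]]]';python3 - <<'E'
from h import *
np.set_printoptions(precision=4,suppress=True)
pos,Rm=tool(); print(pos,Rm)
w=snap('wrist','w5'); hsv=cv2.cvtColor(w,cv2.COLOR_RGB2HSV)
d=imaging.cut_out("wrist","ring_b_center")[0]; print(d["confidence"],d["box"])
pm=cv2.dilate(d["pixels"].astype(np.uint8),np.ones((7,7)))
wh=((hsv[...,1]<40)&(hsv[...,2]>215)&(pm>0)).astype(np.uint8)
k,l,s,c=cv2.connectedComponentsWithStats(wh); i=1+np.argmax(s[1:,4]); M=cv2.fitEllipse(cv2.convexHull(cv2.findNonZero((l==i).astype(np.uint8)))); print(M)
C=atz("wrist",M[0],.03)[:2]
dk=((w.max(2)<70)&(pm>0)).astype(np.uint8)
k,l,s,c=cv2.connectedComponentsWithStats(dk); i=1+np.argmax(s[1:,4]); pts=np.argwhere(l==i)[:,::-1]
W=np.array([atz("wrist",p,.026)[:2] for p in pts]); mu=W.mean(0); v=np.linalg.svd(W-mu)[2][0]; v*=np.sign(v@(mu-C))
t=(W-C)@v; print("C",C,"handle dir",v,np.degrees(np.arctan2(v[1],v[0])),"off axis",np.cross(v,mu-C),"t",np.percentile(t,[2,98]))
G=C+v*.095; print("grasp",G,"togo",Rm.T@(np.array([*G,.004])-pos)*1e3)
E
```

```text
time: 8.43
position: [0.4848, 0.1585, 0.1398]
tool_rot: [-0.693, -0.133, 0.695, -0.14]
ft_force: [-0.2, 0.2, 0.9]
grip_width: 0.0871
[0.4848 0.1585 0.1398] [[-0.0006  0.3783 -0.9257]
 [-0.0095 -0.9257 -0.3783]
 [-1.      0.0086  0.0042]]
0.89 [308.3, 144.0, 89.8, 177.0]
((316.75469970703125, 196.5303192138672), (68.83860778808594, 71.56432342529297), 94.06159973144531)
C [0.4794 0.1568] handle dir [0.7563 0.6543] 40.863805579943474 off axis -0.0007472799470205627 t [0.034  0.1303]
grasp [0.5512 0.219 ] togo [135.2271 -32.0149 -84.9491]<stdin>:13: DeprecationWarning: Arrays of 2-dimensional vectors are deprecated. Use arrays of 3-dimensional vectors instead. (deprecated in NumPy 2.0)
```

```bash
python3 -m inch '[[45,[0,-16,-42],[0,0,0]],[45,[0,-16,-43],[0,0,0]],[45,[0,0,0],[-10,0,0]],[45,[0,0,0],[-8.7,0,0]],[45,[50,0,0],[0,0,0]],[45,[0,0,0],[0,0,0]]]';python3 - <<'E'
from h import *
np.set_printoptions(precision=4,suppress=True)
pos,Rm=tool(); print(pos,Rm)
print("jaw",np.degrees(np.arctan2(Rm[1,1],Rm[0,1])),"togo",Rm.T@(np.array([.5512,.219,.005])-pos)*1e3)
E
```

```text
time: 9.28
position: [0.5459, 0.2203, 0.085]
tool_rot: [-0.657, -0.249, 0.665, -0.253]
ft_force: [-0.9, 0.1, 0.0]
grip_width: 0.0458
[0.5459 0.2203 0.085 ] [[-0.0085  0.663  -0.7485]
 [-0.009  -0.7486 -0.663 ]
 [-0.9999  0.0011  0.0123]]
jaw -48.46745779416386 togo [79.9949  4.4188 -4.0364]
```

```bash
python3 -m inch '[[45,[0,4.4,-4],[0,0,0]],[45,[30,0,0],[0,0,0]],[45,[20,0,0],[0,0,0]],[45,[0,0,0],[0,-0.5,0]]]';python3 - <<'E'
from h import *
np.set_printoptions(precision=4,suppress=True)
pos,Rm=tool(); print(pos,Rm[:,0])
print("jaw",np.degrees(np.arctan2(Rm[1,1],Rm[0,1])),"togo",Rm.T@(np.array([.5512,.219,.005])-pos)*1e3)
E
```

```text
time: 9.78
position: [0.5578, 0.2198, 0.0411]
tool_rot: [-0.659, -0.247, 0.663, -0.254]
ft_force: [0.0, -0.5, 0.7]
grip_width: 0.0448
[0.5578 0.2198 0.0411] [-0.0019 -0.0122 -0.9999]
jaw -48.52562674932561 togo [36.1095 -4.0209  5.1345]
```

```bash
python3 -m inch '[[45,[0,-4,5],[0,0,0]],[45,[0,0,0],[0,0,0]],[45,[18,0,0],[0,0,0]],[45,[0,0,0],[0,0,0]],[45,[0,0,0],[0,0,0]]]';python3 - <<'E'
from h import *
np.set_printoptions(precision=4,suppress=True)
pos,Rm=tool(); print(pos,Rm[:,0])
print("jaw",np.degrees(np.arctan2(Rm[1,1],Rm[0,1])),"togo",Rm.T@(np.array([.5512,.219,.005])-pos)*1e3)
E
```

```text
time: 10.4
position: [0.5541, 0.22, 0.0262]
tool_rot: [0.662, 0.246, -0.661, 0.255]
ft_force: [1.1, -0.1, 0.2]
grip_width: 0.0447
[0.5541 0.22   0.0262] [ 0.0055 -0.0107 -0.9999]
jaw -48.523809301569244 togo [21.2222 -1.4161  2.7203]
```

```bash
python3 -m inch '[[45,[20,-1,2],[0,0,0]],[45,[0,0,0],[0,0,0]],[45,[0,0,0],[0,0,0]]]';python3 - <<'E'
from h import *
np.set_printoptions(precision=4,suppress=True)
pos,Rm=tool(); print(pos,Rm[:,0],get_obs()["ft_force"])
print("togo",Rm.T@(np.array([.5512,.219,.005])-pos)*1e3)
w=snap('wrist','w7'); cv2.imwrite('pics/v7.png',w[:,:,::-1])
E
```

```text
time: 10.78
position: [0.5528, 0.2194, 0.0065]
tool_rot: [0.662, 0.246, -0.66, 0.255]
ft_force: [0.4, 0.1, -0.3]
grip_width: 0.0449
[0.5528 0.2194 0.0065] [ 0.0068 -0.0104 -0.9999] [ 0.3665  0.139  -0.2625]
togo [ 1.4531 -0.8127  1.4586]
```

View pics/v7.png

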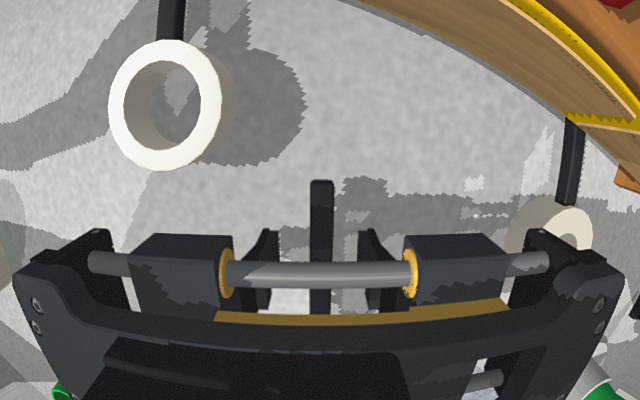

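Handle tip at (321,185), centred between the pads and aligned. I'll grip and lift.

```bash
python3 -m inch '[[5,[0,0,0],[0,0,0]],[5,[0,0,0],[0,0,0]],[5,[0,0,0],[0,0,0]],[5,[0,0,0],[0,0,0]],[5,[-15,0,0],[0,0,0]],[5,[-30,0,0],[0,0,0]],[5,[-40,0,0],[0,0,0]],[5,[-45,0,0],[0,0,0]],[5,[-45,0,0],[0,0,0]],[5,[-45,0,0],[0,0,0]],[5,[-45,0,0],[0,0,0]],[5,[0,0,0],[0,0,0]]]' 55;python3 - <<'E'
from h import *
np.set_printoptions(precision=4,suppress=True)
pos,Rm=tool(); print(pos,Rm); o=get_obs(); print(o["ft_force"],o["moment"],o["q"])
E
```

```text
time: 12.32
position: [0.5502, 0.2224, 0.2868]
tool_rot: [0.664, 0.246, -0.658, 0.255]
ft_force: [0.9, -0.3, -0.7]
grip_width: 0.0116
[0.5502 0.2224 0.2868] [[ 0.0122  0.662  -0.7494]
 [-0.0083 -0.7493 -0.6621]
 [-0.9999  0.0143 -0.0037]]
[ 0.9452 -0.3254 -0.6985] [ 0.089   0.0061 -0.0125] [ 0.2016  0.4147  1.4427 -0.0111  1.2739  1.0519]
```

```bash
python3 -m inch '[[5,[0,0,0],[-10,0,0]],[5,[0,0,0],[-10,0,0]],[5,[0,0,0],[-10,0,0]],[5,[0,0,0],[-10,0,0]],[5,[0,0,0],[-8.5,0,0]],[5,[0,0,0],[0,0,0]],[5,[0,11,45],[0,0,0]],[5,[0,11,45],[0,0,0]],[5,[0,11,45],[0,0,0]],[5,[0,11,45],[0,0,0]],[5,[0,10,45],[0,0,0]],[5,[0,0,0],[0,0,0]]]';python3 - <<'E'
from h import *
np.set_printoptions(precision=4,suppress=True)
pos,Rm=tool(); print(pos,Rm)
print("togo",Rm.T@(np.array([.609,-.029,.287])-pos)*1e3)
E
```

```text
time: 13.82
position: [0.599, -0.0077, 0.2795]
tool_rot: [0.492, 0.504, -0.502, 0.502]
ft_force: [0.6, 0.8, -0.7]
grip_width: 0.0113
[ 0.599  -0.0077  0.2795] [[-0.0115  0.9999  0.0109]
 [-0.0081  0.0108 -0.9999]
 [-0.9999 -0.0115  0.0079]]
togo [-7.4516  9.6355 21.5057]
```

```bash
python3 -m inch '[[5,[-7,9,10],[0,0,0]],[5,[0,0,0],[0,0,0]],[5,[0,0,0],[0,0,0]]]';cat > loc.py <<'E'
from h import *
np.set_printoptions(precision=4,suppress=True)
import sys
tag=sys.argv[1]
pos,Rm=tool(); print(pos,"x",Rm[:,0],"y",Rm[:,1])
res={}
for c in ("scene","side","wrist"):
    snap(c,c+tag)
    for n in ("mandrel_tip","ring_b_center","step_green","step_yellow","step_blue"):
        for d in imaging.tip_of(c,n)[:2]:
            if d["confidence"]>.4:
                print(c,n,round(d["confidence"],2),np.round(d["pixel"],1)); res.setdefault(n,[]).append((c,ray(c,d["pixel"])))
for n,L in res.items():
    for i in range(len(L)):
        for j in range(i):
            if L[i][0]!=L[j][0]: print(n,L[j][0],L[i][0],tri([L[i][1],L[j][1]]))
E
python3 loc.py 8; python3 -c "
import cv2,numpy as np
r=lambda f,a,b,c,d:cv2.resize(cv2.imread('pics/'+f)[a:b,c:d],(400,400),interpolation=cv2.INTER_CUBIC)
cv2.imwrite('pics/v8.png',np.hstack([r('scene8.png',150,290,190,330),r('side8.png',140,280,320,460)]))"
```

```text
time: 14.2
position: [0.6076, -0.0161, 0.2861]
tool_rot: [0.492, 0.504, -0.503, 0.5]
ft_force: [-0.5, -0.0, -1.3]
grip_width: 0.0111
[ 0.6076 -0.0161  0.2861] x [-0.0142 -0.0064 -0.9999] y [ 0.9999  0.0095 -0.0142]
scene mandrel_tip 0.57 [250.3 193.5]
scene ring_b_center 0.79 [249.8 180.8]
scene ring_b_center 0.57 [441.6 189.7]
scene step_green 0.59 [256.3 234.1]
scene step_yellow 0.77 [257.1 226.7]
scene step_blue 0.67 [255.1 217.2]
side mandrel_tip 0.77 [398.2 192.8]
side ring_b_center 0.78 [200.1 226.3]
side ring_b_center 0.7 [396.9 173.4]
side step_green 0.62 [387.8 238.2]
side step_yellow 0.71 [395.5 192.2]
side step_yellow 0.66 [388.4 227.4]
side step_blue 0.88 [392.9 218.5]
mandrel_tip scene side [ 0.6089 -0.1263  0.2353]
ring_b_center scene side [ 0.3466 -0.0595  0.228 ]
ring_b_center scene side [0.2239 0.2796 0.0236]
ring_b_center scene side [ 0.6117 -0.1134  0.2923]
ring_b_center scene side [0.5827 0.0969 0.3057]
step_green scene side [ 0.6044 -0.1319  0.0507]
step_yellow scene side [ 0.6523 -0.0897  0.1775]
step_yellow scene side [ 0.6057 -0.1244  0.0928]
step_blue scene side [ 0.6072 -0.1279  0.135 ]
```

View pics/v8.png

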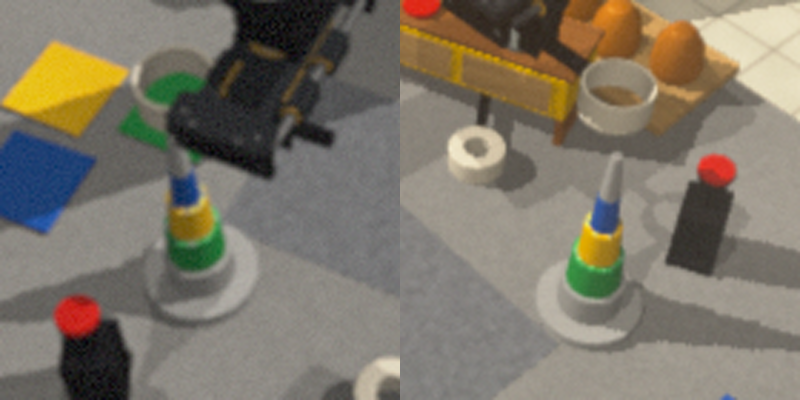

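The ring (level) hovers behind and above the tip, with the mandrel clear below it. Now I'll refine the mandrel axis from its colour blobs.

Run:
```python
from h import *
np.set_printoptions(precision=4,suppress=True)
rng=dict(green=((45,85),.071,(.05,.092)),yellow=((20,33),.113,0),blue=((100,125),.155,0))
win=dict(scene=(slice(195,250),slice(235,280)),side=(slice(195,255),slice(370,412)))
for n,(h,z,_) in rng.items():
    rays=[]
    for c in win:
        im=cv2.imread(f"pics/{c}8.png"); hsv=cv2.cvtColor(im,cv2.COLOR_BGR2HSV)
        m=np.zeros(im.shape[:2],np.uint8); w=win[c]
        m[w]=((hsv[...,0]>=h[0])&(hsv[...,0]<=h[1])&(hsv[...,1]>110))[w]
        k,l,s,ce=cv2.connectedComponentsWithStats(m); i=1+np.argmax(s[1:,4]); rays.append(ray(c,ce[i])); print(n,c,ce[i],s[i,4])
    # intersection of the vertical planes through camera and centroid
    A=[];b=[]
    for o,d in rays: nn=np.array([-d[1],d[0]]); A.append(nn);b.append(nn@o[:2])
    print(n,np.linalg.solve(A,b))
for c in win: print(c,imaging.camera_params(c)["xyz"])
```

```text
green scene [259.0359 237.2934] 167
green side [385.9613 236.871 ] 155
green [ 0.6139 -0.1178]
yellow scene [256.679  227.1728] 162
yellow side [389.2036 225.9581] 167
yellow [ 0.5945 -0.1345]
blue scene [254.3944 216.1972] 71
blue side [390.8696 215.3913] 69
blue [ 0.6043 -0.1264]
scene [1.1127 0.2909 1.0473]
side [ 0.002  -0.5359  0.9918]
```

```bash
python3 -m inch '[[5,[0,0,14],[0,0,1.2]],[5,[0,0,0],[0,0,0]],[5,[0,0,0],[0,0,0]]]';python3 - <<'E'
from h import *
np.set_printoptions(precision=4,suppress=True)
pos,Rm=tool(); print(pos,Rm)
C=pos+Rm@[0,-.0017,.0964]; print("C",C,"togo",Rm.T@(np.array([.606,-.127,C[2]])-C)*1e3)
E
```

```text
time: 15.48
position: [0.608, -0.0326, 0.2863]
tool_rot: [0.498, 0.498, -0.497, 0.506]
ft_force: [0.3, 0.4, -1.9]
grip_width: 0.0117
[ 0.608  -0.0326  0.2863] [[ 0.0089  0.9999  0.0083]
 [-0.007   0.0083 -0.9999]
 [-0.9999  0.0089  0.007 ]]
C [ 0.6071 -0.129   0.287 ] togo [-0.0234 -1.0444 -2.0043]
```

```bash
python3 -m inch '[[5,[0,-1,-2],[0,0,0]],[5,[0,0,0],[0,0,0]],[5,[20,0,0],[0,0,0]],[5,[20,0,0],[0,0,0]],[5,[20,0,0],[0,0,0]],[5,[20,0,0],[0,0,0]],[5,[0,0,0],[0,0,0]]]';python3 - <<'E'
from h import *
np.set_printoptions(precision=4,suppress=True)
pos,Rm=tool(); print(pos,Rm[:,0])
C=pos+Rm@[0,-.0017,.0964]; print("C",C,"togo",Rm.T@(np.array([.606,-.127,C[2]])-C)*1e3)
a=snap('scene','sc9')[160:260,210:310]; b=snap('side','si9')[160:260,340:440]
r=lambda f:cv2.resize(f,(400,400),interpolation=cv2.INTER_CUBIC)
cv2.imwrite('pics/v9.png',np.hstack([r(a),r(b)])[:,:,::-1])
E
```

```text
time: 16.35
position: [0.6088, -0.03, 0.2052]
tool_rot: [0.499, 0.498, -0.496, 0.507]
ft_force: [-1.0, 0.4, -1.2]
grip_width: 0.0116
[ 0.6088 -0.03    0.2052] [ 0.0117 -0.0072 -0.9999]
C [ 0.6081 -0.1264  0.2059] togo [-0.0201 -2.0686  0.5539]
```

View pics/v9.png

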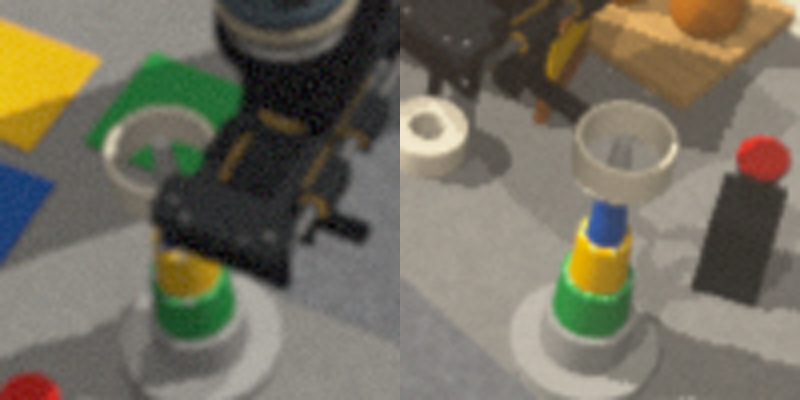

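The ring encircles the tip in both views. In side view the rim centre is about (628,143) and the tip (623,135), so it is within 3 mm. I'll nudge and descend.

```bash
python3 -m inch '[[5,[0,-1.5,-1],[0,0,0]],[5,[0,0,0],[0,0,0]],[5,[15,0,0],[0,0,0]],[5,[15,0,0],[0,0,0]],[5,[15,0,0],[0,0,0]],[5,[10,0,0],[0,0,0]],[5,[0,0,0],[0,0,0]]]';python3 - <<'E'
from h import *
np.set_printoptions(precision=4,suppress=True)
pos,Rm=tool(); print(pos,Rm[:,0],get_obs()["ft_force"],get_obs()["moment"])
C=pos+Rm@[0,-.0017,.0964]; print("C",C,"togo",Rm.T@(np.array([.606,-.126,C[2]])-C)*1e3)
a=snap('scene','sc10')[160:260,210:310]; b=snap('side','si10')[160:260,340:440]
r=lambda f:cv2.resize(f,(400,400),interpolation=cv2.INTER_CUBIC)
cv2.imwrite('pics/v10.png',np.hstack([r(a),r(b)])[:,:,::-1])
E
```

```text
time: 17.32
position: [0.6107, -0.03, 0.1498]
tool_rot: [0.5, 0.496, -0.495, 0.509]
ft_force: [-0.2, 0.1, -0.1]
grip_width: 0.0112
[ 0.6107 -0.03    0.1498] [ 0.0187 -0.009  -0.9998] [-0.1801  0.1392 -0.0911] [0.0981 0.0062 0.0194]
C [ 0.61   -0.1264  0.1507] togo [-0.0775 -3.9467 -0.4608]
```

View pics/v10.png

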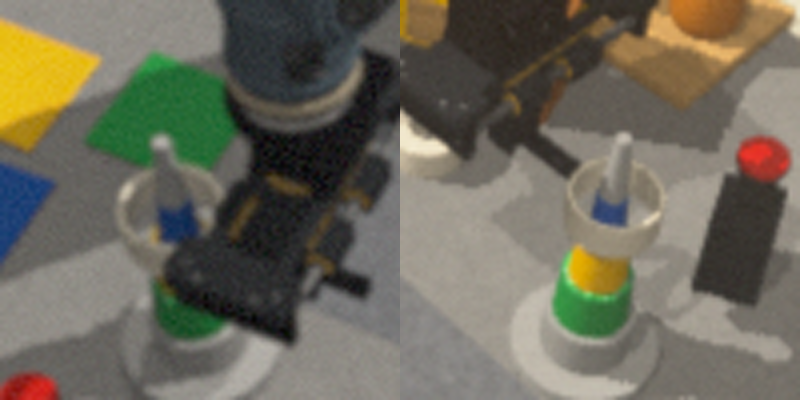

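Rim centre versus axis: scene (169,210) vs (178,210), side (616,198) vs (612,200). The ring is about 3–4 mm off toward (+x,−y), so I'll correct position and tilt.

```bash
python3 -m inch '[[5,[0,-3,-3],[0,0,-0.7]],[5,[0,0,0],[0,0,0]],[5,[0,0,0],[0,0,0]]]';python3 - <<'E'
from h import *
np.set_printoptions(precision=4,suppress=True)
pos,Rm=tool(); print(pos,Rm[:,0],get_obs()["ft_force"],get_obs()["moment"])
C=pos+Rm@[0,-.0017,.0964]; print("C",C,"togo",Rm.T@(np.array([.608,-.1236,C[2]])-C)*1e3)
E
```

```text
time: 17.8
position: [0.6093, -0.0271, 0.1525]
tool_rot: [0.498, 0.497, -0.497, 0.508]
ft_force: [0.6, 0.8, -1.2]
grip_width: 0.0113
[ 0.6093 -0.0271  0.1525] [ 0.011  -0.0103 -0.9999] [ 0.584   0.8498 -1.2163] [ 0.0974 -0.0374 -0.0119]
C [ 0.6086 -0.1235  0.1534] togo [-0.0056 -0.5975  0.0859]
```

```bash
python3 -m inch '[[5,[11,-0.4,0],[0,0,0]],[5,[11,-0.4,0],[0,0,0]],[5,[11,-0.4,0],[0,0,0]],[5,[11,-0.4,0],[0,0,-0.3]],[5,[0,0,0],[0,0,0]],[5,[0,0,0],[0,0,0]]]';python3 - <<'E'
from h import *
np.set_printoptions(precision=4,suppress=True)
pos,Rm=tool(); print(pos,Rm[:,0],get_obs()["ft_force"],get_obs()["moment"])
C=pos+Rm@[0,-.0017,.0964]; print("C",C,"togo",Rm.T@(np.array([.608,-.1236,C[2]])-C)*1e3)
a=snap('scene','sc11')[160:260,210:310]; b=snap('side','si11')[160:260,340:440]
r=lambda f:cv2.resize(f,(400,400),interpolation=cv2.INTER_CUBIC)
cv2.imwrite('pics/v11.png',np.hstack([r(a),r(b)])[:,:,::-1])
E
```

```text
time: 18.55
position: [0.6077, -0.0276, 0.1044]
tool_rot: [0.496, 0.499, -0.499, 0.506]
ft_force: [0.6, -0.3, -1.2]
grip_width: 0.0117
[ 0.6077 -0.0276  0.1044] [ 0.0039 -0.01   -0.9999] [ 0.6207 -0.2526 -1.1868] [0.0483 0.0306 0.0372]
C [ 0.6069 -0.124   0.1054] togo [-0.0002  1.0727 -0.4204]
```

View pics/v11.png

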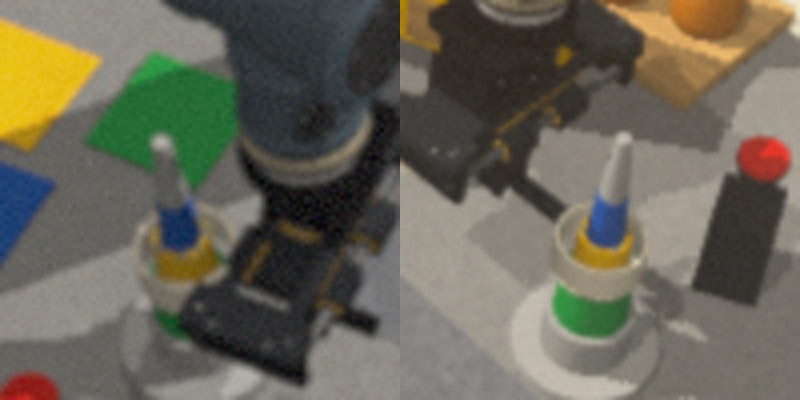

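Side view: ring spans 553–647 (centre 600) against yellow's centre at 602. Scene view: about 184 against 183. That is well centred, so I'll continue gently.

```bash
python3 -m inch '[[5,[8,0,0],[0,0,0]],[5,[8,0,0],[0,0,0]],[5,[6,0,0],[0,0,0]],[5,[0,0,0],[0,0,0]]]';python3 - <<'E'
from h import *
np.set_printoptions(precision=4,suppress=True)
pos,Rm=tool(); print(pos,Rm[:,0],get_obs()["ft_force"],get_obs()["moment"])
C=pos+Rm@[0,-.0017,.0964]; print("C",C,"togo",Rm.T@(np.array([.608,-.1236,C[2]])-C)*1e3)
E
```

```text
time: 19.15
position: [0.6081, -0.0279, 0.0818]
tool_rot: [0.496, 0.499, -0.499, 0.506]
ft_force: [-0.2, -0.3, -1.9]
grip_width: 0.0113
[ 0.6081 -0.0279  0.0818] [ 0.0053 -0.0104 -0.9999] [-0.1567 -0.3463 -1.9058] [0.1447 0.0725 0.0139]
C [ 0.6074 -0.1244  0.0828] togo [-0.0045  0.648  -0.7494]
```

```bash
python3 -m inch '[[5,[6,0,0],[0,0,0]],[5,[5,0,0],[0,0,0]],[5,[0,0,0],[0,0,0]]]';python3 -m inch '[[5,[4,0,0],[0,0,0]],[5,[0,0,0],[0,0,0]]]'
```

```text
time: 19.52
position: [0.608, -0.0284, 0.07]
tool_rot: [0.496, 0.499, -0.499, 0.506]
ft_force: [-0.3, 0.1, -2.0]
grip_width: 0.0116
time: 19.77
position: [0.608, -0.0285, 0.0658]
tool_rot: [0.496, 0.499, -0.499, 0.506]
ft_force: [-0.5, 0.0, -1.6]
grip_width: 0.0108
```

```bash
python3 -m inch '[[5,[4,0,0],[0,0,0]],[5,[0,0,0],[0,0,0]]]';python3 -m inch '[[5,[2.5,0,0],[0,0,0]],[5,[0,0,0],[0,0,0]]]';python3 -m inch '[[5,[1.5,0,0],[0,0,0]],[5,[0,0,0],[0,0,0]]]'
```

```text
time: 20.02
position: [0.608, -0.0287, 0.0617]
tool_rot: [0.496, 0.499, -0.499, 0.507]
ft_force: [-1.3, -0.9, -1.6]
grip_width: 0.0113
time: 20.27
position: [0.608, -0.0288, 0.0591]
tool_rot: [0.496, 0.498, -0.499, 0.507]
ft_force: [-0.6, -1.8, -0.8]
grip_width: 0.0114
time: 20.52
position: [0.608, -0.0288, 0.0576]
tool_rot: [0.496, 0.498, -0.499, 0.507]
ft_force: [-0.9, -0.3, -1.1]
grip_width: 0.0115
```

```bash
python3 -m inch '[[5,[1,0,0],[0,0,0]],[5,[0,0,0],[0,0,0]]]';python3 -m inch '[[5,[1,0,0],[0,0,0]],[5,[0,0,0],[0,0,0]]]';python3 -m inch '[[5,[1,0,0],[0,0,0]],[5,[0,0,0],[0,0,0]]]'
```

```text
time: 20.78
position: [0.6082, -0.0287, 0.0571]
tool_rot: [0.496, 0.498, -0.499, 0.507]
ft_force: [-2.5, -1.6, 0.6]
grip_width: 0.0112
time: 21.02
position: [0.6082, -0.0286, 0.0567]
tool_rot: [0.496, 0.498, -0.499, 0.507]
ft_force: [-1.5, -0.6, 2.5]
grip_width: 0.0111
time: 21.28
position: [0.6083, -0.0285, 0.0563]
tool_rot: [0.496, 0.498, -0.499, 0.507]
ft_force: [-2.1, -0.1, 3.9]
grip_width: 0.0117
```

The ledge is reached at the expected height (Fz rising to about 4 N). I'll release and check.

```bash
python3 -m inch '[[45,[0,0,0],[0,0,0]],[45,[0,0,0],[0,0,0]],[45,[0,0,0],[0,0,0]],[45,[0,0,0],[0,0,0]],[45,[0,0,0],[0,0,0]],[45,[0,0,0],[0,0,0]],[45,[0,0,0],[0,0,0]]]';python3 loc.py 12 | grep -E "ring|step_g|x"
python3 - <<'E'
from h import *
np.set_printoptions(precision=4,suppress=True)
a=cv2.imread("pics/scene12.png")[160:260,210:310]; b=cv2.imread("pics/side12.png")[160:260,340:440]; c=cv2.imread("pics/wrist12.png")
r=lambda f:cv2.resize(f,(400,300),interpolation=cv2.INTER_CUBIC)
cv2.imwrite('pics/v12.png',np.vstack([np.hstack([r(a),r(b)]),np.hstack([cv2.resize(c,(480,300)),np.zeros((300,320,3),np.uint8)])]))
E
```

```text
time: 22.15
position: [0.6096, -0.0287, 0.0551]
tool_rot: [0.497, 0.498, -0.498, 0.508]
ft_force: [-0.1, -0.0, -0.2]
grip_width: 0.0449
[ 0.6096 -0.0287  0.0551] x [ 0.0083 -0.0116 -0.9999] y [0.9999 0.0105 0.0082]
scene ring_b_center 0.76 [259.8 233.5]
scene ring_b_center 0.55 [443.6 189.7]
scene step_green 0.88 [258.  233.9]
side ring_b_center 0.72 [383.7 249.3]
side ring_b_center 0.6 [199.9 224.5]
side step_green 0.84 [386.9 238.4]
side step_green 0.52 [375.6 304.5]
ring_b_center scene side [ 0.5843 -0.1378  0.0209]
ring_b_center scene side [0.4632 0.0544 0.1699]
ring_b_center scene side [0.4005 0.0142 0.1386]
ring_b_center scene side [0.2256 0.2843 0.0272]
step_green scene side [ 0.602  -0.1294  0.0496]
step_green scene side [ 0.5096 -0.2022 -0.1281]
```

View pics/v12.png

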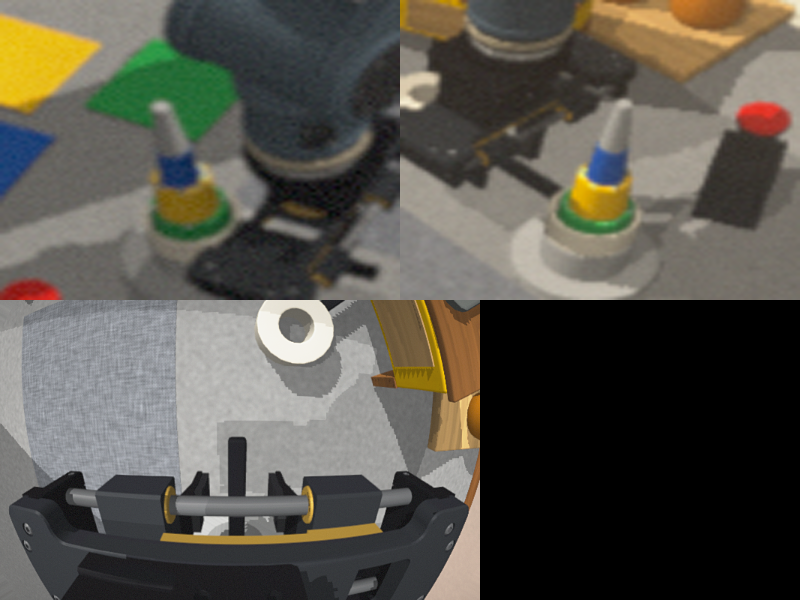

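The ring rests level on the ledge of the green step, let go, with green showing above it; the handle stands free between the open pads. Next I'll regrip, lift it off and go to the green mat at ≈(0.447, −0.237).

```bash
python3 -m inch '[[5,[0,0,0],[0,0,0]],[5,[0,0,0],[0,0,0]],[5,[0,0,0],[0,0,0]],[5,[0,0,0],[0,0,0]],[5,[-5,0,0],[0,0,0]],[5,[-10,0,0],[0,0,0]],[5,[-15,0,0],[0,0,0]],[5,[0,0,0],[0,0,0]]]' 55; python3 -m inch '[[5,[-20,0,0],[0,0,0]],[5,[-25,0,0],[0,0,0]],[5,[-25,0,0],[0,0,0]],[5,[-25,0,0],[0,0,0]],[5,[-25,0,0],[0,0,0]],[5,[-30,0,0],[0,0,0]],[5,[-20,0,0],[0,0,0]],[5,[0,0,0],[0,0,0]]]'
python3 - <<'E'
from h import *
np.set_printoptions(precision=4,suppress=True)
pos,Rm=tool(); print(pos,Rm)
C=pos+Rm@[0,-.0017,.0964]; print("C",C,"togo",Rm.T@(np.array([.447,-.237,C[2]])-C)*1e3)
E
```

```text
time: 24.05
position: [0.6093, -0.0282, 0.0873]
tool_rot: [0.497, 0.498, -0.498, 0.507]
ft_force: [0.6, 0.7, -2.0]
grip_width: 0.0116
time: 25.05
position: [0.6065, -0.0254, 0.2632]
tool_rot: [0.497, 0.498, -0.498, 0.507]
ft_force: [0.3, 0.1, -1.1]
grip_width: 0.0113
[ 0.6065 -0.0254  0.2632] [[ 0.0078  0.9999  0.0104]
 [-0.0101  0.0105 -0.9999]
 [-0.9999  0.0076  0.0102]]
C [ 0.6058 -0.1218  0.2641] togo [  -0.0707 -159.9956  113.5401]
```

```bash
python3 -m inch '[[5,[-10,-30,0],[0,0,0]],[5,[0,-40,0],[0,0,0]],[5,[0,-45,0],[0,0,0]],[5,[0,-35,20],[0,0,0]],[5,[0,-10,40],[0,0,0]],[5,[0,0,40],[0,0,0]],[5,[0,0,10],[0,0,0]],[5,[0,0,0],[0,0,0]],[5,[0,0,0],[0,0,0]]]'
python3 - <<'E'
from h import *
np.set_printoptions(precision=4,suppress=True)
pos,Rm=tool(); print(pos,Rm)
C=pos+Rm@[0,-.0017,.0964]; print("C",C,"togo",Rm.T@(np.array([.447,-.237,C[2]])-C)*1e3)
for c in ("scene","side"):
    im=snap(c,c+"13"); hsv=cv2.cvtColor(im,cv2.COLOR_RGB2HSV)
    d=imaging.cut_out(c,"mat_green")
    for e in d[:2]: print(c,e["confidence"],e["box"],atz(c,e["box"][:2],.006)[:2])
    # from first pictures: colour segmentation of the mat, unobstructed
    im=cv2.imread(f"pics/{c}0.png"); hsv=cv2.cvtColor(im,cv2.COLOR_BGR2HSV)
    m=((hsv[...,0]>45)&(hsv[...,0]<85)&(hsv[...,1]>110)).astype(np.uint8)
    k,l,s,ce=cv2.connectedComponentsWithStats(m)
    for i in range(1,k):
        if s[i,4]>300: print(" blob",ce[i],s[i],atz(c,ce[i],.006)[:2])
E
```

```text
time: 26.18
position: [0.4366, -0.1345, 0.2643]
tool_rot: [0.495, 0.504, -0.499, 0.502]
ft_force: [0.0, -0.3, -1.1]
grip_width: 0.0116
[ 0.4366 -0.1345  0.2643] [[-0.0066  0.9999  0.0126]
 [-0.0014  0.0126 -0.9999]
 [-1.     -0.0067  0.0013]]
C [ 0.4361 -0.2309  0.2645] togo [-0.064  10.8405  6.2184]
scene 0.9 [252.8, 190.7, 42.3, 33.0] [ 0.451 -0.238]
scene 0.65 [381.3, 329.2, 186.2, 63.6] [0.694  0.2613]
 blob [253.206  188.5247] [232 174  43  32 728] [ 0.4431 -0.2411]
 blob [435.4741 194.5316] [406 181  49  28 348] [0.2353 0.267 ]
side 0.58 [376.2, 308.7, 53.8, 50.4] [ 0.4404 -0.2504]
 blob [207.4569 227.1207] [188 218  56  21 348] [0.243  0.2781]
 blob [374.9522 307.5112] [ 350  285   51   47 1254] [ 0.4403 -0.2458]
```

```bash
python3 -m inch '[[5,[0,8,10],[0,-0.6,0.85]],[5,[0,0,0],[0,0,0]],[5,[30,0,0],[0,0,0]],[5,[40,0,0],[0,0,0]],[5,[40,0,0],[0,0,0]],[5,[40,0,0],[0,0,0]],[5,[30,0,0],[0,0,0]],[5,[20,0,0],[0,0,0]],[5,[0,0,0],[0,0,0]],[5,[0,0,0],[0,0,0]]]'
python3 - <<'E'
from h import *
np.set_printoptions(precision=4,suppress=True)
pos,Rm=tool(); print(pos,Rm)
C=pos+Rm@[0,-.0017,.0964]; print("C",C,"togo",Rm.T@(np.array([.444,-.241,C[2]])-C)*1e3)
E
```

```text
time: 27.62
position: [0.4544, -0.1511, 0.0616]
tool_rot: [0.496, 0.494, -0.496, 0.513]
ft_force: [-0.1, 0.3, -1.1]
grip_width: 0.0113
[ 0.4544 -0.1511  0.0616] [[ 0.02    0.9997  0.0146]
 [-0.0191  0.015  -0.9997]
 [-0.9996  0.0197  0.0194]]
C [ 0.4541 -0.2475  0.0635] togo [-0.3253 -9.9799 -6.625 ]
```

```bash
python3 -m inch '[[5,[0,-9,-6],[0,0.4,-0.7]],[5,[0,0,0],[0,0,0]],[5,[12,0,0],[0,0,0]],[5,[12,0,0],[0,0,0]],[5,[8,0,0],[0,0,0]],[5,[0,0,0],[0,0,0]],[5,[0,0,0],[0,0,0]]]'
python3 - <<'E'
from h import *
np.set_printoptions(precision=4,suppress=True)
pos,Rm=tool(); print(pos,Rm[:,0])
C=pos+Rm@[0,-.0017,.0964]; print("C",C,"togo",Rm.T@(np.array([.444,-.241,C[2]])-C)*1e3)
E
```

```text
time: 28.5
position: [0.4464, -0.146, 0.029]
tool_rot: [0.495, 0.498, -0.497, 0.51]
ft_force: [-0.3, 0.2, -1.8]
grip_width: 0.0114
[ 0.4464 -0.146   0.029 ] [ 0.0106 -0.0141 -0.9998]
C [ 0.4461 -0.2424  0.0303] togo [-0.0424 -2.0711 -1.4667]
```

```bash
python3 -m inch '[[5,[6,0,0],[0,0,0]],[5,[5,0,0],[0,0,0]],[5,[3,0,0],[0,0,0]],[5,[0,0,0],[0,0,0]]]'; python3 -m inch '[[5,[2,0,0],[0,0,0]],[5,[0,0,0],[0,0,0]]]';python3 -m inch '[[5,[1,0,0],[0,0,0]],[5,[0,0,0],[0,0,0]]]'
```

```text
time: 29.0
position: [0.4469, -0.1465, 0.0143]
tool_rot: [0.495, 0.497, -0.497, 0.51]
ft_force: [0.4, -0.8, -1.9]
grip_width: 0.0113
time: 29.25
position: [0.4471, -0.1465, 0.0123]
tool_rot: [0.495, 0.497, -0.497, 0.51]
ft_force: [0.6, -0.1, -1.9]
grip_width: 0.0116
time: 29.5
position: [0.4472, -0.1466, 0.0114]
tool_rot: [0.495, 0.497, -0.497, 0.51]
ft_force: [-0.2, 0.3, -1.2]
grip_width: 0.0114
```

```bash
python3 -m inch '[[5,[1,0,0],[0,0,0]],[5,[0,0,0],[0,0,0]]]';python3 -m inch '[[5,[1,0,0],[0,0,0]],[5,[0,0,0],[0,0,0]]]'
```

```text
time: 29.75
position: [0.4473, -0.1466, 0.0107]
tool_rot: [0.495, 0.497, -0.497, 0.511]
ft_force: [0.3, -0.2, 0.7]
grip_width: 0.0112
time: 30.0
position: [0.4473, -0.1464, 0.0101]
tool_rot: [0.495, 0.497, -0.497, 0.511]
ft_force: [-1.9, 0.3, 3.6]
grip_width: 0.0111
```

Touchdown. Release, rise, check.

```bash
python3 -m inch '[[45,[0,0,0],[0,0,0]],[45,[0,0,0],[0,0,0]],[45,[0,0,0],[0,0,0]],[45,[0,0,0],[0,0,0]],[45,[-20,0,0],[0,0,0]],[45,[-40,0,0],[0,0,0]],[45,[-50,0,0],[0,0,0]],[45,[-50,0,0],[0,0,0]],[45,[0,0,-50],[0,0,0]],[45,[0,0,-50],[0,0,0]],[45,[0,0,0],[0,0,0]]]'
python3 - <<'E'
from h import *
np.set_printoptions(precision=4,suppress=True)
for c in ("scene","side"):
    im=snap(c,c+"14"); hsv=cv2.cvtColor(im,cv2.COLOR_RGB2HSV)
    for e in imaging.tip_of(c,"ring_b_center"): print(c,"tip",e["confidence"],e["pixel"],atz(c,e["pixel"],.021)[:2])
    d=imaging.cut_out(c,"mat_green")
    for e in d[:1]: print(c,"mat",e["confidence"],e["box"],atz(c,e["box"][:2],.006)[:2])
    for n in ("stamp","jar"):
        for e in imaging.tip_of(c,n)[:1]: print(c,n,e["pixel"],atz(c,e["pixel"],0)[:2])
print(get_obs()["ft_force"],get_obs()["position"])
E
```

```text
time: 31.38
position: [0.4453, -0.0435, 0.1735]
tool_rot: [0.497, 0.495, -0.497, 0.511]
ft_force: [-0.6, 0.5, -0.3]
grip_width: 0.0448
scene tip 0.9 [444.3, 189.0] [0.2166 0.2855]
scene tip 0.76 [253.4, 188.4] [ 0.4521 -0.2331]
scene tip 0.39 [377.8, 316.4] [0.6733 0.2429]
scene mat 0.9 [254.4, 193.4, 40.2, 25.8] [ 0.4579 -0.2284]
scene stamp [226.7, 287.0] [ 0.7532 -0.1429]
scene jar [484.4, 237.4] [0.3212 0.4334]
side tip 0.98 [377.1, 302.2] [ 0.4488 -0.2433]
side tip 0.86 [202.2, 228.5] [0.2246 0.2713]
side tip 0.28 [383.3, 247.4] [ 0.5887 -0.1331]
side mat 0.76 [374.2, 308.3, 48.7, 52.4] [ 0.4372 -0.2461]
side stamp [421.1, 223.7] [ 0.7569 -0.1391]
side jar [208.8, 184.3] [0.3419 0.4425]
[-0.5692 -0.0377  0.6171] [ 0.4465 -0.0469  0.1731]
```

```bash
python3 -m inch '[[45,[0,0,0],[0,0,0]],[45,[0,0,0],[0,0,0]],[45,[0,0,0],[0,0,0]]]'; python3 -c "
from rig import robot
print(robot.hand_in())"
```

```text
time: 32.25
position: [0.4465, -0.0475, 0.173]
tool_rot: [0.499, 0.493, -0.499, 0.51]
ft_force: [-0.1, -0.5, 0.0]
grip_width: 0.0452
the job is handed in; nothing more can be done
None
```

The red-tagged middle ring stopped on the green step of the mandrel. It is now on the green mat, released, and the job was handed in at about 32 s.

- **Ring on the mandrel:** I drew the ring out of the rack, took it by the handle and lowered it until the wrist force rose to about 4 N. After I let go, the picture showed it level on the green ledge with green still showing above it.
- **Ring on the mat:** The two cameras average to about (0.450, −0.238), against a mat centre of about (0.444, −0.241). That is about 7 mm off, against the 25 mm allowed. I did not view a picture after the placing: its flatness rests on the touchdown force and height, and the gripper was clear.
- **Stamp and jar:** The networks put both within about 20 mm of their starting positions, which is their usual scatter, and nothing was steered near them.
- **Other two rings:** They were not measured at the end. They looked unmoved in the later wrist pictures, and nothing touched them as far as I could see.
- **Checks that disagreed:**
  - The first body grip was about 6 mm off-centre and 11 mm higher than planned, but it held for the drag.
  - Tool tilt drifted by up to 1° or so on long moves and had to be corrected.
  - While the ring sat on the mandrel, the network's two-camera position for it was about 50 mm too low, so I relied on the picture and the contact height.

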